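# Line up the containers by height for the intake photograph

## Robot

A 6-joint arm with a two-finger parallel gripper is mounted at the origin on a cart in front of the work surface, level with it; the furniture and walls round the work are solid. World frame = base frame: x ahead of the robot, y to its left, z up, the work surface at z = 0. Lengths are in m, angles in degrees, forces in N, time in s.
With the tool pointing down it reaches from about 0.325 to 0.85 m from the base axis. Payload 15.5 kg.
Tool frame: the origin (TCP) lies at the very end of the fingers, on their centre line; the grasp point (between the pads) lies arm.grip_depth behind it (arm.grip_depth is the distance from the TCP to the grasp point, in m); z points along the fingers, y is the line along which they close (so a half turn about z gives the same grasp; the last joint's range is limited). The gripper opens to 91 mm and grips with 3 to 60 N. Pads are 32 mm wide; open, the fingers measure 118 mm over their backs; the gripper's body (76 mm by 178 mm) begins 60 mm behind the grasp point.
Start: joints at [-5.472, 28.281, 77.091, -0, 74.628, -5.472], TCP at [0.625, 0, 0.214] pointing down, gripper open.
Joint ranges: [-166.48, 166.48], [-47.26, 123.95], [12.59, 153.08], [-70.14, 250.14], [6.76, 159.57], [-176.63, 176.63]. Speed limits (degrees/s): [108.29, 108.29, 147.25, 172.46, 172.46, 172.46].

## Interface

Orientations are given as a 3x3 rotation matrix whose columns are the frame's x, y, z axes.
In Python, from rig import arm gives the robot as it stands. Calls block until the motion is done:
- arm.move_to(position, orientation): joint-space move of the TCP to a pose.
- arm.move_l(position, orientation=None, feed=0.15): straight line of the TCP; orientation=None keeps the orientation; feed is the mean speed in m/s.
- arm.move_joints(angles): joint-space move.
- arm.grip(opening): finger opening in m; the grip force is fixed at half the most; returns when the fingers have stopped.
- arm.sleep(seconds).
- arm.solve_ik(position, orientation): joint angles nearest the present ones, or None.
- arm.snapshot(name): name is "scene" or "side" or "wrist"; returns the picture (400x640x3 uint8, red, green, blue); there is no depth.
- arm.get_calibration(name): a dict with "intrinsics" (3x3 intrinsics, pixels), "cam_to_world" (4x4, takes a point from camera to world coordinates). Camera axes: x right, y down, z forward; pixel columns grow to the right and rows downward; lengths in m; the calibration is good to about 2 mm. The wrist camera is an equidistant fisheye: a pixel r from the principal point sees the ray r / f radians off the axis. A picture is of the moment at which its call begins: read the wrist's pose just before it. get_calibration takes no time and is no camera call; for the wrist camera it gives the pose at the moment of the call.
A pose or a line that the arm cannot do raises arm.Unreachable and nothing moves.
- arm.sign_off(): hands the job in, once; it reports no verdict.
Readings, each from a call of its own:
- arm.current_t(): time.
- arm.current_joint_positions(): joint angles.
- arm.current_dq(): joint speeds.
- arm.current_tau(): joint torques, N m.
- arm.current_ee_pos(): TCP position.
- arm.current_tool_rot(): TCP orientation.
- arm.current_force(): force on the tool from outside, world axes, zero at the start.
- arm.current_torque(): the same for the moment, N m.
- arm.current_width(): finger opening in m.
Only numpy, scipy, OpenCV 4.12 (cv2) and the standard library are available. Lean on these libraries where they do the work, as an engineer would, in place of code of your own. Each camera call takes 0.05 s, during which the arm holds its last target. There are 200 camera calls.

## Task

Line the four containers (pink petri dish, square sample pot, white bottle with the blue cap, dark blue dropper bottle) up by height on the white board for the intake photograph: the shortest on the disc next to the green stud, then each taller one on the next disc, the tallest at the far end. Stand each one upright in the middle of its disc and let go of it.

Things in the scene. Friction and masses are not known exactly. Their poses are not given: they have to be found in the camera images.
- dish_centre (a point): Pink petri dish with its clear lid on (fixed together): a flat round disc 61 mm in diameter and 16 mm tall, standing on its base. Point: its centre, 8 mm above its base; z up along its axis.
- pot_centre (a point): Whitish square sample pot with a push-on lid (stays on): 53 mm tall; body 42 mm (its x) by 48 mm (its y), lid 46 by 52 mm in the top 8 mm. Stands upright. Point: its centre, 26.5 mm above its base; its x and y axes run square to its sides.
- jar_centre (a point): White round bottle with a blue screw cap (fixed): 45 mm in diameter, 81 mm tall, upright. Point: its centre, 40.5 mm above its base.
- dropper_centre (a point): Amber-dark blue dropper bottle with black dropper cap (fixed): 99 mm tall, upright; round body 32 mm in diameter up to 66 mm, above that the cap, 22 mm in diameter. Point: its centre, 49.5 mm above its base, on the body.
- stud_green_top (a point): Small green stud, 28 mm in diameter, 16 mm tall, fixed at one end of the white line-up board, 55 mm beyond the centre of the end disc; it marks the end for the shortest container. It may be at either end; a like grey stud is at the other. Point: centre of its top, 22 mm above the desk.
- spot_1 (a point): Flat dark disc, first from the robot's left (+y) in the straight row of four on the white line-up board (430 x 80 x 6 mm, fixed, lying on the desk, turned up to 0.12 rad). Disc 66 mm in diameter; neighbours 90 mm apart. Point: centre of its top face, 9 mm above the desk; y runs along the row towards the left, z up.
- spot_2 (a point): Flat dark disc, second from the left in the straight row of four on the white line-up board (430 x 80 x 6 mm, fixed, lying on the desk, turned up to 0.12 rad). Disc 66 mm in diameter; neighbours 90 mm apart. Point: centre of its top face, 9 mm above the desk; y runs along the row towards the left, z up.
- spot_3 (a point): Flat dark disc, third from the left in the straight row of four on the white line-up board (430 x 80 x 6 mm, fixed, lying on the desk, turned up to 0.12 rad). Disc 66 mm in diameter; neighbours 90 mm apart. Point: centre of its top face, 9 mm above the desk; y runs along the row towards the left, z up.
- spot_4 (a point): Flat dark disc, fourth from the left (rightmost) in the straight row of four on the white line-up board (430 x 80 x 6 mm, fixed, lying on the desk, turned up to 0.12 rad). Disc 66 mm in diameter; neighbours 90 mm apart. Point: centre of its top face, 9 mm above the desk; y runs along the row towards the left, z up.
Not all that is in view belongs to the job. Leave any turquoise or yellow look-alike of the part that bears jar_centre alone.

How it is judged (in metres and radians):
At the end, for the whole second after the job is handed in: Counted from the green stud, petri dish, sample pot, white bottle and dropper bottle stand on discs one to four, each centre within 15 mm of its disc's centre seen from above, upright within 0.12 rad, resting on the disc (at most 6 mm above), released and at rest (under 20 mm/s) (((horizontal distance between stud_green_top and spot_1 below 0.08 m and horizontal distance between dish_centre and spot_1 below 0.015 m and horizontal distance between pot_centre and spot_2 below 0.015 m and horizontal distance between jar_centre and spot_3 below 0.015 m and horizontal distance between dropper_centre and spot_4 below 0.015 m) or (horizontal distance between stud_green_top and spot_4 below 0.08 m and horizontal distance between dish_centre and spot_4 below 0.015 m and horizontal distance between pot_centre and spot_3 below 0.015 m and horizontal distance between jar_centre and spot_2 below 0.015 m and horizontal distance between dropper_centre and spot_1 below 0.015 m)) and angle between each of dish_centre, pot_centre, jar_centre, dropper_centre's own z axis and vertical below 0.12 rad and height (world z) of dish_centre below 0.023 m and linear speed of each of dish, pot, jar, dropper below 0.02 m/s and height (world z) of pot_centre below 0.0415 m and height (world z) of jar_centre below 0.0555 m and height (world z) of dropper_centre below 0.0645 m); the robot touches nothing.
It also fails if it takes over 102 s, if anything falls off the work surface, if the arm or the gripper's body presses on something with over 40 N, if the wrist force passes 120 N, or if a joint passes its speed limit or range.

## Working session

There is one attempt and no reset: what is moved stays moved. The work goes in short steps, each a Python script; the robot and the scene stay as the last script left them, time stands still between calls to the robot, and variables do not carry over. Pictures are saved under pics/ and viewed, on a budget of 14 in all, crops included, one or two more only if the job needs it, and the job is handed in when it is done.

```bash
mkdir -p pics
python3 - <<'E'
from rig import arm
import cv2,numpy as np
for n in ["scene","side","wrist"]:
    c=arm.get_calibration(n); print(n,np.round(c["intrinsics"],1).tolist(),np.round(c["cam_to_world"],3).tolist())
    im=arm.snapshot(n); cv2.imwrite(f"pics/{n}0.png",im[:,:,::-1])
print(arm.grip_depth,arm.current_t(),arm.current_tool_rot())
E
```

```text
scene [[453.7, 0.0, 318.5], [0.0, 453.7, 200.5], [0.0, 0.0, 1.0]] [[0.799, -0.247, 0.548, -0.047], [-0.601, -0.326, 0.73, -0.733], [-0.001, -0.912, -0.409, 0.527], [0.0, 0.0, 0.0, 1.0]]
side [[456.7, 0.0, 313.8], [0.0, 456.7, 202.8], [0.0, 0.0, 1.0]] [[0.635, -0.592, 0.497, -0.104], [-0.773, -0.483, 0.412, -0.483], [-0.004, -0.646, -0.764, 1.078], [0.0, 0.0, 0.0, 1.0]]
wrist [[309.7, 0.0, 317.6], [0.0, 309.7, 203.6], [0.0, 0.0, 1.0]] [[1.0, -0.0, -0.002, 0.624], [-0.001, -0.972, -0.235, 0.067], [-0.002, 0.235, -0.972, 0.384], [0.0, 0.0, 0.0, 1.0]]
0.0188 0.15 [[ 1.19592660e-05  9.99999580e-01 -9.16533300e-04]
 [ 9.99999995e-01 -1.18691999e-05  9.82735613e-05]
 [ 9.82626415e-05 -9.16534470e-04 -9.99999575e-01]]
```

View pics/scene0.png

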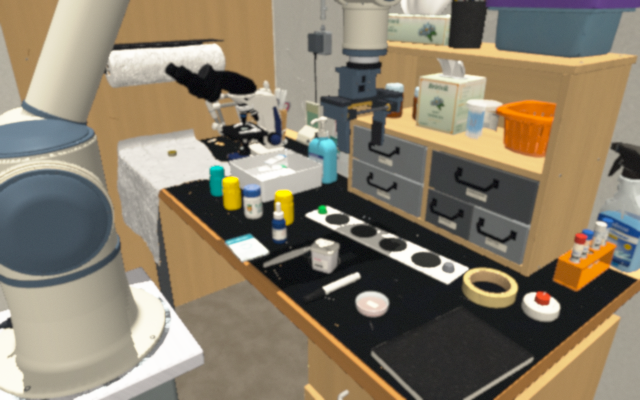

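View pics/side0.png

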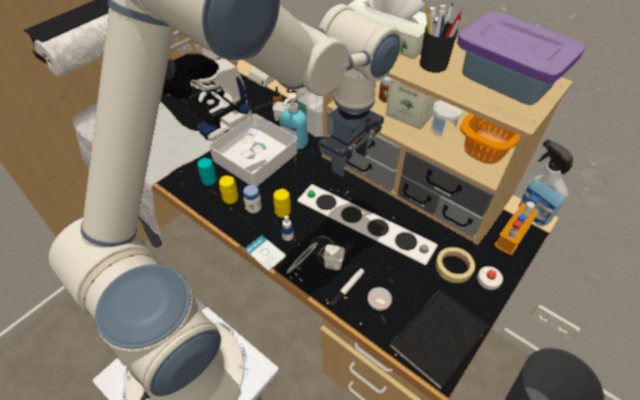

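View pics/wrist0.png

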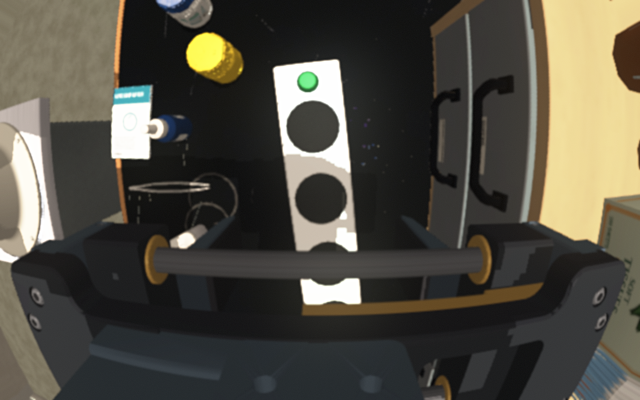

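Candidates for the jar in the side view: turquoise bottle (207,170), yellow bottles (228,188) and (282,202), and the white bottle with a blue cap (252,198), which fits the description. The other parts are the dropper (287,228), pot (334,257) and dish (380,299). The tape ring at (455,265) and the white dish with a red top at (490,278) are distractors. The green stud is at (311,194), the left (+y) end, so spot_1 takes the dish. Next is a close crop.

```bash
cat > h.py <<'E'
import numpy as np,cv2
from rig import arm
def ray(n,px,cal=None):
    c=cal or arm.get_calibration(n);K=np.array(c["intrinsics"]);T=np.array(c["cam_to_world"])
    x=(px[0]-K[0,2])/K[0,0];y=(px[1]-K[1,2])/K[1,1]
    if n=="wrist":
        r=np.hypot(x,y);d=np.array([x/r*np.sin(r),y/r*np.sin(r),np.cos(r)]) if r>0 else np.array([0,0,1.])
    else: d=np.array([x,y,1.])
    d=T[:3,:3]@d;return T[:3,3],d/np.linalg.norm(d)
def onz(n,px,z,cal=None):
    o,d=ray(n,px,cal);return o+d*(z-o[2])/d[2]
def proj(n,p,cal=None):
    c=cal or arm.get_calibration(n);K=np.array(c["intrinsics"]);T=np.array(c["cam_to_world"])
    q=T[:3,:3].T@(np.array(p)-T[:3,3])
    if n=="wrist":
        t=np.arctan2(np.hypot(q[0],q[1]),q[2]);u=q[:2]/np.hypot(q[0],q[1])*t
    else: u=q[:2]/q[2]
    return u*K[0,0]+K[:2,2]
E
python3 - <<'E'
from h import *
im=cv2.imread("pics/side0.png");cv2.imwrite("pics/c1.png",cv2.resize(im[150:320,190:450],None,fx=3,fy=3,interpolation=cv2.INTER_CUBIC))
im=cv2.imread("pics/scene0.png");cv2.imwrite("pics/c2.png",cv2.resize(im[160:330,205:465],None,fx=3,fy=3,interpolation=cv2.INTER_CUBIC))
E
```

```text
(no output)
```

View pics/c1.png

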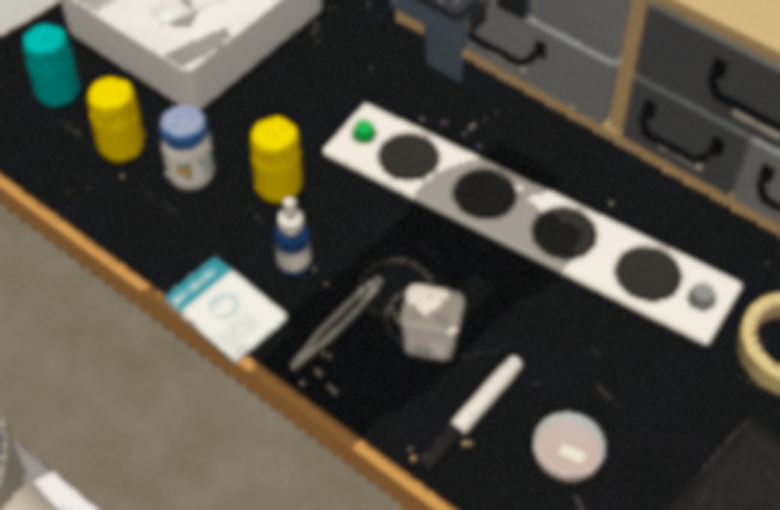

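View pics/c2.png

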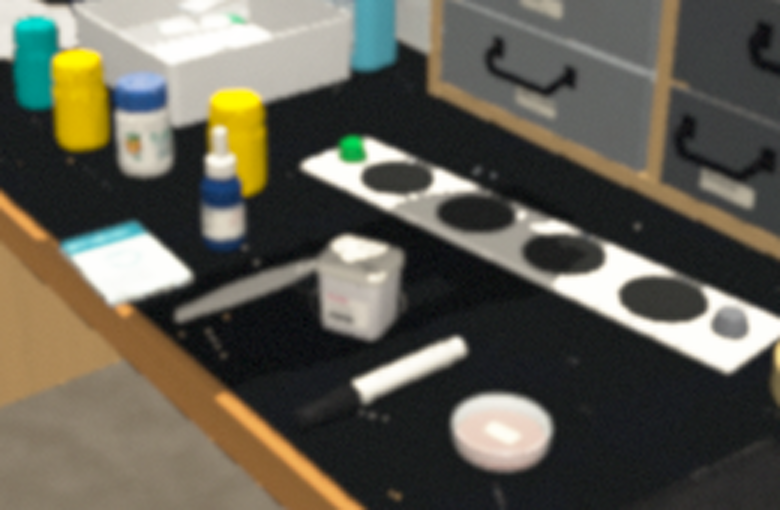

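The crops show the white/blue jar at c1 (187,147) next to yellow (275,160), the dropper base at (294,262), the pot at (432,322) and the dish at (569,446). The discs are at (409,156), (485,193), (564,233) and (648,273), with the green stud at (364,131).

Run:
```python
from h import *
s=lambda u,v:(190+u/3,150+v/3); c=lambda u,v:(205+u/3,160+v/3)
A=lambda n,p,z:np.round(onz(n,p,z),4)[:2]
for nm,a,b,z in [("sp1",(409,156),(397,177),.009),("sp2",(485,193),(476,212),.009),("sp3",(564,233),(564,253),.009),("sp4",(648,273),(663,298),.009),("stud",(364,131),(352,143),.017),
 ("dish",(569,446),(501,432),.009),("potlid",(433,302),(362,252),.053),("potbase",(430,340),(360,318),.01),("jartop",(184,116),(141,80),.081),("dropperTop",(290,203),(220,133),.099),
 ("yelTop",(275,125),(237,95),.081),("yel2Top",(113,84),(78,55),.081)]:
    print(nm,A("side",s(*a),z),A("scene",c(*b),z))
w=lambda p,z:np.round(onz("wrist",p,z),4)[:2]
print("wrist sp1",w((312,126),.009),"sp2",w((321,198),.009),"stud",w((308,81),.022),"cabinet",w((432,150),.0))
for p in [(.4,.2),(.7,.2)]:pass
```

```text
sp1 [0.6178 0.0666] [0.6162 0.0689]
sp2 [ 0.6278 -0.0224] [ 0.6271 -0.019 ]
sp3 [ 0.6361 -0.1119] [ 0.6358 -0.1093]
sp4 [ 0.6471 -0.2008] [ 0.6457 -0.1986]
stud [0.6096 0.1195] [0.6168 0.1329]
dish [ 0.4469 -0.2458] [ 0.445  -0.2432]
potlid [ 0.4667 -0.0797] [ 0.4659 -0.0759]
potbase [ 0.4557 -0.0864] [ 0.4541 -0.0892]
jartop [0.4702 0.2323] [0.4665 0.2353]
dropperTop [0.4445 0.0695] [0.4415 0.0679]
yelTop [0.5178 0.1553] [0.5144 0.1577]
yel2Top [0.4561 0.3176] [0.4505 0.3214]
wrist sp1 [0.6164 0.0716] sp2 [ 0.6273 -0.0169] stud [0.6121 0.1245] cabinet [0.771 0.045]
```

The side and scene views agree within 3 mm, and the spot spacing comes out at about 90 mm, as it should. Before moving I'll check the drawer handle clearance, then look at the pot from close by on the way to the dish.

```bash
cat >> h.py <<'E'
def tri(a,b):
    (o1,d1),(o2,d2)=ray("side",a),ray("scene",b)
    t=np.linalg.lstsq(np.c_[d1,-d2],o2-o1,rcond=None)[0]
    p,q=o1+t[0]*d1,o2+t[1]*d2
    return np.round((p+q)/2,3),round(float(np.linalg.norm(p-q)),4)
def R(yaw=0.):  # yaw (rad) from: tool x=+y, tool y=+x, z down
    c,s=np.cos(yaw),np.sin(yaw)
    return np.array([[c,-s,0],[s,c,0],[0,0,1.]])@np.array([[0,1,0],[1,0,0],[0,0,-1.]])
S={1:(.617,.069),2:(.6268,-.0205),3:(.6364,-.110),4:(.646,-.1995)}
E
python3 - <<'E'
from h import *
s=lambda u,v:(190+u/3,150+v/3); c=lambda u,v:(205+u/3,160+v/3)
print(tri(s(645,140),c(685,160)),tri(s(720,160),c(757,187)), tri(s(540,60),c(572,85)))
arm.move_to([.45,-.2,.25],R())
cal=arm.get_calibration("wrist");im=arm.snapshot("wrist");np.save("cal1.npy",cal,allow_pickle=True)
cv2.imwrite("pics/w1.png",im[:,:,::-1])
for n,p in dict(pot=(.466,-.078,.053),dish=(.446,-.2445,.016)).items():print(n,proj("wrist",p,cal))
print(arm.current_t())
E
```

```text
(array([ 0.744, -0.128,  0.064]), 0.0015) (array([ 0.759, -0.194,  0.064]), 0.0142) (array([0.755, 0.006, 0.079]), 0.0017)
pot [331.78737312  84.12887543]
dish [315.12783142 213.39245637]
1.2417
```

View pics/w1.png

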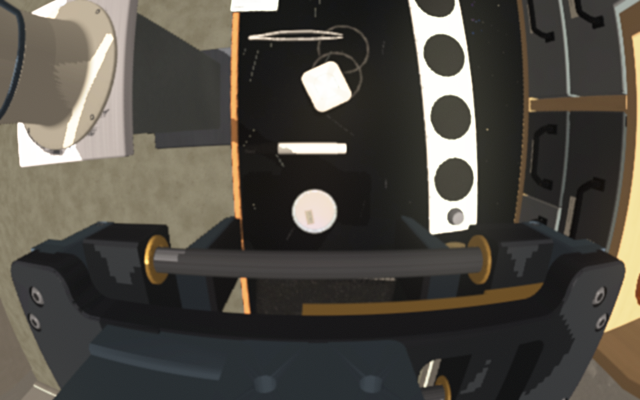

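The wrist view shows the dish at (315,211), the pot lid at (327,86) turned about 20°, the wire loops at its upper side, and discs 2–4 at (443,55), (451,118) and (454,179). I'll measure these by segmentation and then move the dish.

```bash
cat >> h.py <<'E'
def pick(p,z,yaw,open_=.085,up=.15,yaw2=0.,spot=1,rel=.085,lift=.2):
    """z: TCP height for grasp above base"""
    arm.grip(open_) if abs(arm.current_width()-open_)>.004 else None
    arm.move_to([*p,z+up],R(yaw)); arm.move_l([*p,z],feed=.12)
    arm.grip(0.0); w=arm.current_width()
    arm.move_l([*p,z+lift],feed=.2)
    q=S[spot]; arm.move_to([*q,z+lift],R(yaw2)); arm.move_l([*q,z+.03],feed=.2); arm.move_l([*q,z+.0095],feed=.04)
    f=arm.current_force(); w2=arm.current_width(); arm.grip(rel); arm.sleep(.2)
    arm.move_l([*q,z+lift],feed=.2)
    print("widths",w,w2,"F",np.round(f,1),"t",arm.current_t())
E
python3 - <<'E'
from h import *
cal=np.load("cal1.npy",allow_pickle=True).item();im=cv2.imread("pics/w1.png")
def blob(roi,lo,hi):
    x0,y0,x1,y1=roi;g=im[y0:y1,x0:x1].min(2);m=((g>=lo)&(g<=hi)).astype(np.uint8)
    c=max(cv2.findContours(m,0,2)[0],key=cv2.contourArea);return c[:,0,:]+[x0,y0]
d=blob((270,180,360,240),110,255);mm=cv2.minEnclosingCircle(d);print("dish",mm,onz("wrist",mm[0],.014,cal))
p=blob((295,55,360,120),130,255)
P=np.array([onz("wrist",q,.053,cal)[:2] for q in p],np.float32)
print("pot",cv2.minAreaRect(P))
for c in [(443,55),(451,118),(454,179)]:print("spot",np.round(onz("wrist",c,.009,cal),4))
e=cv2.minAreaRect
for q in [(.446,-.245,.05),(.617,.069,.05),(.646,-.2,.2)]:
    for y in (0,np.pi/2,.4,-.4,.11): 
        j=arm.solve_ik(q,R(y)); print(q,y,None if j is None else np.round(j,0))
E
```

```text
dish ((314.0834045410156, 211.12205505371094), 22.507266998291016) [ 0.44457143 -0.24185194  0.014     ]
pot ((0.45925241708755493, -0.0800396203994751), (0.046630509197711945, 0.05321783572435379), 25.833232879638672)
spot [ 0.6241 -0.0196  0.009 ]
spot [ 0.6358 -0.1095  0.009 ]
spot [ 0.6453 -0.1962  0.009 ]
(0.446, -0.245, 0.05) 0 [-36.  33. 103.  -0.  44. -36.]
(0.446, -0.245, 0.05) 1.5707963267948966 [ -36.   33.  103.   -0.   44. -126.]
(0.446, -0.245, 0.05) 0.4 [-36.  33. 103.  -0.  44. -58.]
(0.446, -0.245, 0.05) -0.4 [-36.  33. 103.  -0.  44. -13.]
(0.446, -0.245, 0.05) 0.11 [-36.  33. 103.  -0.  44. -42.]
(0.617, 0.069, 0.05) 0 [ 1. 39. 87. -0. 54.  1.]
(0.617, 0.069, 0.05) 1.5707963267948966 [  1.  39.  87.  -0.  54. -89.]
(0.617, 0.069, 0.05) 0.4 [  1.  39.  87.  -0.  54. -22.]
(0.617, 0.069, 0.05) -0.4 [ 1. 39. 87. -0. 54. 24.]
(0.617, 0.069, 0.05) 0.11 [ 1. 39. 87. -0. 54. -5.]
(0.646, -0.2, 0.2) 0 [-22.  33.  70.  -0.  77. -22.]
(0.646, -0.2, 0.2) 1.5707963267948966 [ -22.   33.   70.   -0.   77. -112.]
(0.646, -0.2, 0.2) 0.4 [-22.  33.  70.  -0.  77. -45.]
(0.646, -0.2, 0.2) -0.4 [-22.  33.  70.  -0.  77.   1.]
(0.646, -0.2, 0.2) 0.11 [-22.  33.  70.  -0.  77. -29.]
```

Run:
```python
from h import *
pick((.445,-.243),.003,0,spot=1,yaw2=.108)
im=arm.snapshot("side");cv2.imwrite("pics/s2.png",cv2.resize(im[150:320,190:450,::-1],None,fx=3,fy=3,interpolation=cv2.INTER_CUBIC))
```

```text
widths 0.05866352409623848 0.058732967173732845 F [-0.   1.1 -0.8] t 10.0417
```

View pics/s2.png

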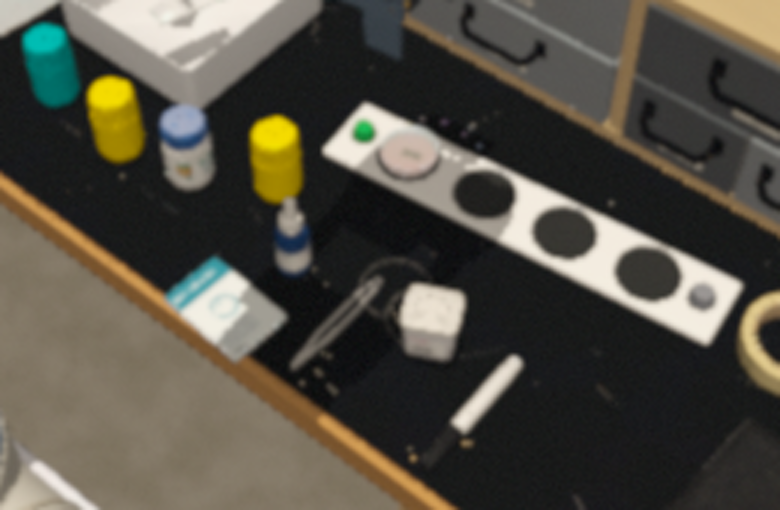

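The dish sits centred on disc 1, at c(408,154). Pot next, then the jar.

Run:
```python
from h import *
pick((.461,-.079),.012,.45,spot=2,yaw2=.108,rel=.08)
pick((.468,.234),.026,0,spot=3,yaw2=.108,rel=.08)
im=arm.snapshot("side");cv2.imwrite("pics/s3.png",cv2.resize(im[150:320,190:450,::-1],None,fx=3,fy=3,interpolation=cv2.INTER_CUBIC))
```

```text
widths 0.04491002692220638 0.04489531949216485 F [ 0.2  0.1 -0.2] t 18.6083
widths 0.04346317224271505 0.043201437900293904 F [-0.7  0.8 -1.1] t 28.4333
```

View pics/s3.png

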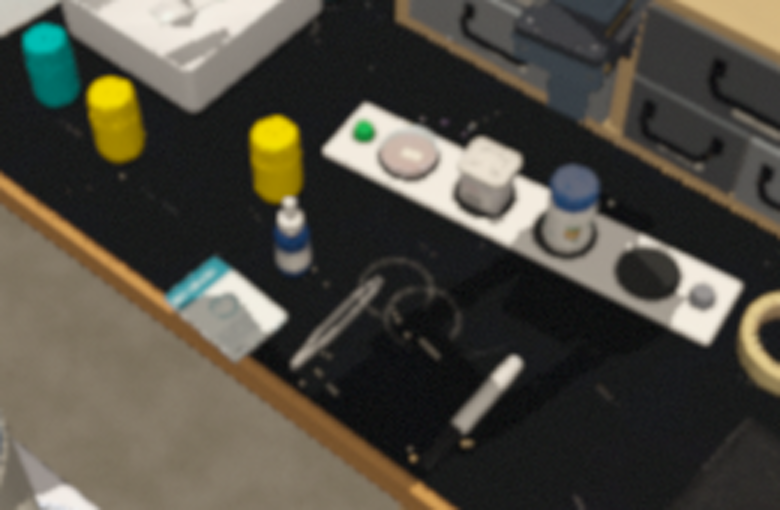

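The pot and jar stand upright on discs 2 and 3, at (486,180) and (572,215). The dropper is last.

Run:
```python
from h import *
pick((.443,.0687),.031,0,spot=4,open_=.08,yaw2=np.pi/2+.108,rel=.06)
arm.move_to([.45,-.2,.3],R())
cal=arm.get_calibration("wrist");im=arm.snapshot("wrist")
T=dict(dish=(*S[1],.025),pot=(*S[2],.062),jar=(*S[3],.09),drop=(*S[4],.108))
for p in T.values(): cv2.drawMarker(im:=np.ascontiguousarray(im),tuple(int(round(v)) for v in proj("wrist",p,cal)),(255,0,255),0,8)
a=cv2.resize(im[0:230,340:540,::-1],None,fx=2.6,fy=2.6,interpolation=cv2.INTER_CUBIC)
cv2.imwrite("pics/w4.png",a)
im=np.ascontiguousarray(arm.snapshot("side"))
b=cv2.resize(im[150:320,290:450,::-1],None,fx=4,fy=4,interpolation=cv2.INTER_CUBIC)
for p in T.values(): 
    u=(proj("side",p)-[290,150])*4+1.5; cv2.drawMarker(b,tuple(int(v) for v in u),(255,0,255),0,14)
cv2.imwrite("pics/s4.png",b)
```

```text
widths 0.0316999610699369 0.031721860871591054 F [ 1.2 -0.  -0.1] t 38.3333
```

View pics/s4.png

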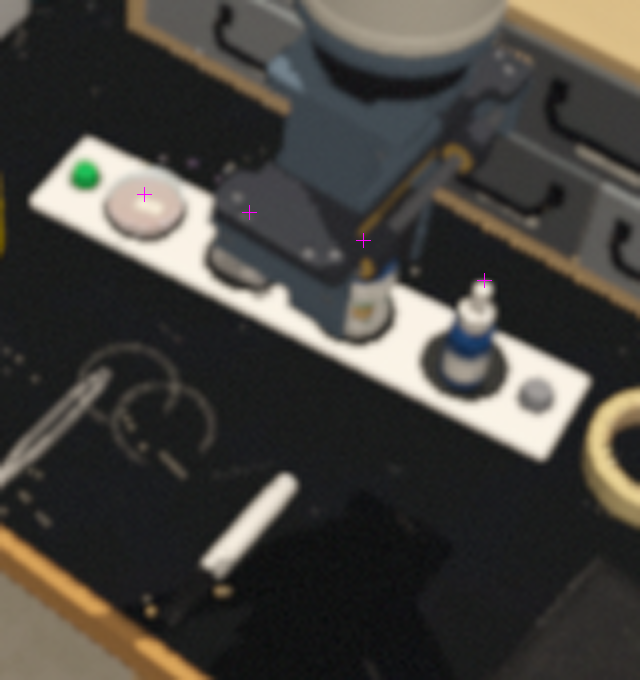

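View pics/w4.png

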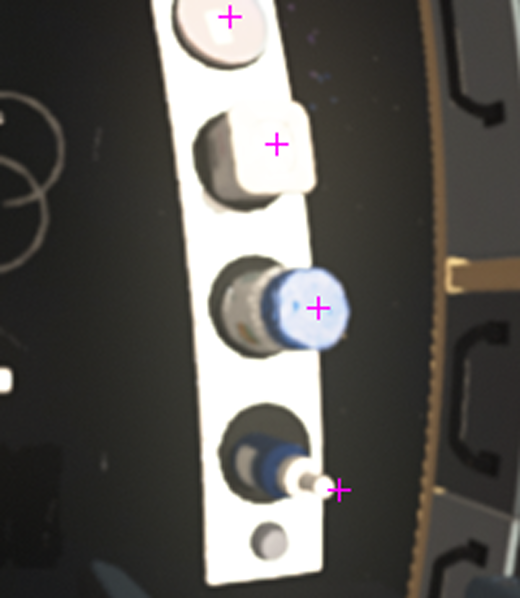

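Discs 1–3 look centred. The dropper tip, at w4 (322,487), is a little off its marker (339,490), so I'll put a number on that.

Run:
```python
from h import *
w=lambda u,v:(340+u/2.6,v/2.6)
print("tip",onz("wrist",w(322,487),.106),"disc",onz("wrist",w(265,453),.009))
print("side tip",onz("side",(290+484/4,150+288/4),.106),"disc",onz("side",(290+465/4,150+363/4),.009))
print("jar",onz("wrist",w(310,308),.088),"disc",onz("wrist",w(259,306),.009))
arm.move_to([.45,-.05,.35],R());im=arm.snapshot("scene")
cv2.imwrite("pics/c5.png",cv2.resize(im[190:290,300:480,::-1],None,fx=4.4,fy=4.4,interpolation=cv2.INTER_CUBIC))
```

```text
tip [ 0.63760227 -0.19968265  0.106     ] disc [ 0.64582695 -0.19685918  0.009     ]
side tip [ 0.64085277 -0.20345122  0.106     ] disc [ 0.64830644 -0.20089938  0.009     ]
jar [ 0.63400505 -0.11107263  0.088     ] disc [ 0.63763255 -0.10786624  0.009     ]
```

View pics/c5.png

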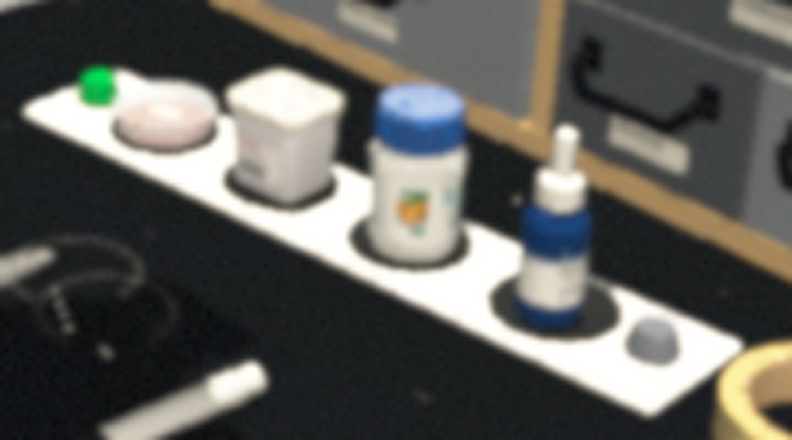

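Both views put the dropper about 8 mm off centre, towards the robot. That is inside the 15 mm tolerance, but there is time to regrip it and shift it 7 mm.

Run:
```python
from h import *
x,y=S[4]; z=.0405; r=R(np.pi/2+.108)
arm.grip(.06); arm.move_to([x,y,.25],r); arm.move_l([x,y,z],feed=.15); arm.grip(0.); print(arm.current_width())
arm.move_l([x,y,z+.01],feed=.05); arm.move_l([x+.0075,y+.001,z+.01],feed=.05); arm.move_l([x+.0075,y+.001,z],feed=.03)
arm.grip(.06); arm.sleep(.2); arm.move_l([x+.0075,y+.001,.25],feed=.2)
arm.move_to([.45,-.2,.3],R())
im=arm.snapshot("wrist");a=cv2.resize(im[0:230,340:540,::-1],None,fx=2.6,fy=2.6,interpolation=cv2.INTER_CUBIC)
cv2.imwrite("pics/w6.png",a); print(arm.current_t())
```

```text
0.031149437481803214
49.175
```

View pics/w6.png

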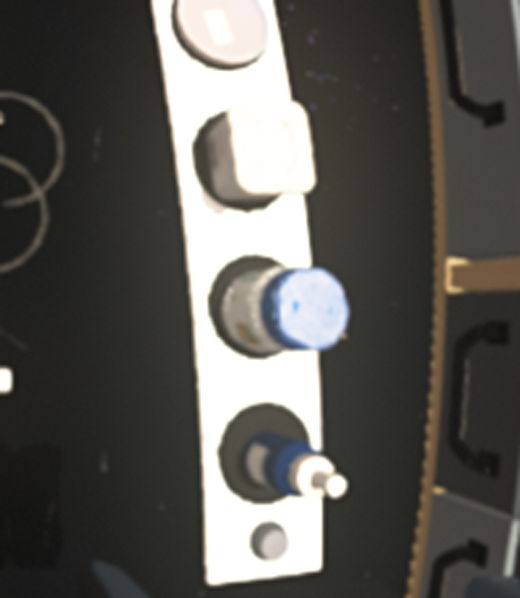

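The dropper is now upright with its tip at (337,486), next to the expected (339,490). All four stand on their discs and the gripper is clear.

```bash
python3 -c "
from rig import arm
arm.sleep(.5);arm.sign_off()"
```

```text
the job is handed in; nothing more can be done
```

I lined the four containers up from the green stud (the robot's left end) and handed the job in at about 50 s of the 102 s. The petri dish is on disc 1, the sample pot on 2, the white bottle with the blue cap on 3 and the dropper bottle on 4.

- **Final checks:** The last wrist picture shows the pot, white bottle and dropper upright on their discs. Only part of the dish is in that frame, but an earlier picture showed it flat and centred on disc 1. All are released, with the gripper well clear. Wrist force just before each of the four releases read under 2 N.
- **Centring:** I measured the white bottle at about 5 mm from its disc centre. The dish and pot look centred, but I only judged them by eye.
- **One correction:** The dropper bottle first landed about 8 mm off centre. That was within tolerance, but I regripped it and shifted it about 7.5 mm. Its tip then showed within about 2 mm of where it should be.
- **Disagreement:** The cameras differed by 2–4 mm on positions along the row, well inside the 15 mm limit.

The yellow and turquoise look-alikes were not touched. I viewed 13 pictures.

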